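Load a shaft blank into the V-block

ROBOT

A 6-joint arm with a two-finger parallel gripper is mounted at the origin on the work surface. World frame = base frame: x ahead of the robot, y to its left, z up, the work surface at z = 0. Lengths are in m, angles in rad, forces in N, time in s.
With the tool pointing down it reaches from about 0.35 to 0.975 m from the base axis. Payload 4.9 kg.
Tool frame: the origin (TCP) lies between the finger pads; the fingertips stand 17 mm ahead of it and the grasp point (between the pads) lies 2 mm behind it (manip.nose_length is the distance from the TCP to the fingertips, in m); z points along the fingers, y is the line along which they close (so a half turn about z gives the same grasp; the last joint's range is limited). The gripper opens to 85 mm and grips with 20 to 120 N. Pads are 22 mm wide; open, the fingers measure 114 mm over their backs; the gripper's body (76 mm by 85 mm) begins 54 mm behind the grasp point. The pads swing forward as they close: fully open they stand 13 mm farther back than shut.
Start: joints at [-1.242, 0.053, 1.613, -0, 1.476, -0.119], TCP at [0.271, -0.563, 0.248] pointing down, gripper open.
Joint ranges: [-3.01, 3.01], [-1.01, 2.22], [0.06, 2.58], [-1.02, 4.17], [0.09, 2.62], [-3.14, 3.14]. Speed limits (rad/s): [2.57, 2.57, 3.14, 3.14, 3.14, 3.14].

INTERFACE

Orientations are given as a unit quaternion [w, x, y, z].
In Python, from plant import manip gives the robot as it stands. The module is installed in compiled form; this text tells all that it offers.
- The arm moves only by the tool apply_moves, never from a script. Its argument "moves" is a list of rows, each a list of 3 entries, a list of its own where there are three numbers: the turn, a rotation vector about the tool's x, y, z in rad, then the shift along the tool's x, y, z in cm, then the closure, from -1 (fully open) to 1 (shut), so that 0 is half open. A call has 1 to 20 rows; each row is the pose to reach, as a shift and turn from the pose commanded when the call began, along the tool's axes at that moment; what a row does not reach only later rows make up. A row lasts 1/10 s, in which the tool goes at most 50 mm and 8.59 degrees, less where a joint would pass 70% of its speed; a pose out of reach is approached as far as the arm can. A call with a gripper value outside its range is refused whole. The fingers move at their own pace and stop on an object; the grip force is fixed at half the most. Time passes only in rows, so rows that repeat a pose let the fingers close. It gives the time, the measured TCP pose, the force, the opening and the grip force at its end, in the units of the state.
- manip.state(): the state, without advancing time (a new reading comes with each control period).
- manip.grab_frame(name): name is "side" or "top" or "wrist"; returns a dict with "image" (480x640x3 uint8, red, green, blue), "K" (3x3 intrinsics, pixels), "rvec" (rotation vector, rad) and "tvec" (3), from world to camera coordinates, as OpenCV has them. Camera axes: x right, y down, z forward; pixel columns grow to the right and rows downward; lengths in m; the calibration is good to about 2 mm. A picture is of the moment at which its call begins. There is no depth.
- manip.job_done(): hands the job in; it is judged then, once.
Trained networks look in a picture, given as the dict that the camera call returned (one of the last four; its "shot" number tells which), for a name from the list of things; names that differ only in an ending like _2 or _b are one class to them, and where a whole thing is asked for, a point or a joint stands for the part that bears it (a point fixed in the world has none). Each returns a list of dicts, best first, with "score" (0 to 1); they miss things now and then, are a little off and sometimes report something else, mostly with a low value. They report only what shows in the picture. A call takes as long as a camera call. They do not tell look-alikes from the thing itself.
- manip.look_for(picture, label): "location" ([x, y, z] in m, in the coordinates of the camera as it stood for that picture, good to about 4 mm: the middle of the surface that is visible of it).
- manip.silhouettes(picture, label): "pixels" (480x640 bool, what is visible of it).
- manip.spot_point(picture, label): "location" ([x, y, z] in m, in the coordinates of the camera as it stood for that picture, good to about 4 mm: a listed point, or the origin of a listed thing).
The state is a dict: "time": time; "joint_pos": joint angles; "joint_vel": joint speeds; "joint_efforts": joint torques, N m; "tool_pos": TCP position; "tool_rot": TCP orientation; "contact_force": force on the tool from outside, world axes, zero at the start; "ft_torque": the same for the moment, N m; "gripper_width": opening from 0.0 (shut) to 1.0 (fully open); "grasp_force": force on a finger pad.
Only numpy, scipy, OpenCV 4.12 (cv2) and the standard library are available. Lean on these libraries where they do the work, as an engineer would, in place of code of your own. Each camera call takes 0.05 s, during which the arm holds its last target. There are 200 camera calls.

TASK

Roll the steel shaft blank along the loading board by its side, pushing it with the fingers, until it drops into the V-block; then push on its end farther from the stop so that it slides along the groove until its other end rests against the stop. Do not lift the blank, leave everything else where it is, and finish with the hand clear of the work.

Things in the scene. Friction and masses are not known exactly. Their poses are not given: they have to be found in the camera images.
- blank: the shaft blank: plain solid steel round bar, 30 mm diameter, 120 mm long, about 0.5 to 0.8 kg, lying on its side on the board; it rolls freely once pushed. Origin at its centre (axis, mid-length). Its y axis runs along the bar and points towards the stop end; its x and z axes turn as it rolls.
- loader: fixed wooden loading board with a steel V-block along its far edge. Origin on the bench (z = 0). x: the way the bar must roll, towards the V-block; y: along the groove towards the stop; z up. The board spans x -160 to 50 mm, y -160 to 160 mm; its level top is 40 mm above the bench. The V-block continues level from x = 50 mm to the groove's lip at x = 62 mm.
- v_axis (a point): where the seated bar's axis lies, mid-length of the V-block: (80, 0, 43.2) mm in the loader's frame, same axes. The groove is a 90-degree V, 230 mm long (y -115 to 115), bottom line at x = 80 mm, 18 mm below the board's top; its far flank rises to 12 mm above the board's top (solid from x = 110 to 140 mm) and stops the bar. On the board the bar's axis is at 55 mm.
- stop_face (a point): the face of the fixed end stop that the bar's end must touch, on the seated bar's axis; the stop is a grey plate 34 mm wide, up to 33 mm above the board's top, with a screw on top, straddling the groove near its +y end; it lies on the +y side of this point. Axes as the loader's.
- stub: bystander: short upright steel stub, 28 mm diameter, 45 mm tall, standing on the board; to be left alone.
- collar: bystander: flat steel collar, 38 mm outside diameter, 14 mm tall, lying on the board; to be left alone.
- hammer: bystander: hammer lying on the bench, 280 mm long; to be left alone.
- wheel_a: bystander: lower of two white grinding wheels, 120 mm diameter, 20 mm thick, lying on the bench; to be left alone.
- wheel_b: bystander: upper of the two white grinding wheels; to be left alone.
- tin: bystander: upright grey grease tin, 68 mm diameter, 60 mm tall; to be left alone.
- file: bystander: flat file with wooden handle lying on the bench, 310 mm long; to be left alone.
- wedge: bystander: wooden block 110 x 45 x 35 mm; to be left alone.
Not all that is in view belongs to the job. Of the things like the blank, leave any that is green, pink or red; of the rest the larger one is meant.

How it is judged:
On the way, in this order (a step that is already met when the one before it is completed fails the run):
1. the blank has rolled: it has turned about its own axis by at least 45 degrees while on the board (angle between blank's own z axis and vertical above 0.785 rad and x of blank in the frame of v_axis below -0.02 m).
2. the blank has dropped into the V-block and lies along its groove, not yet at the stop (x of blank in the frame of v_axis between -0.003 and 0.003 m and z of blank in the frame of v_axis between -0.003 and 0.003 m and angle between the y axis of blank and the y axis of v_axis, either way round below 0.05 rad and y of blank in the frame of stop_face below -0.065 m), for 0.2 s.
3. the blank has been slid along the groove against the stop (x of blank in the frame of v_axis between -0.003 and 0.003 m and z of blank in the frame of v_axis between -0.003 and 0.003 m and angle between the y axis of blank and the y axis of v_axis, either way round below 0.05 rad and y of blank in the frame of stop_face between -0.063 and -0.058 m), for 0.2 s.
At the end, for the whole second after the job is handed in: The blank lies at rest in the V-block (axis within 3 mm of the seated axis and 0.05 rad of the groove), its end within 3 mm of the stop's face (all of step 3 and linear speed of blank below 0.01 m/s); the robot touches nothing.
It fails at once if the blank was lifted more than 10 mm off the board (height (world z) of blank above 0.065 m).
It fails at once if a bystander was moved by more than 20 mm (distance of any of stub, collar, hammer, wheel_a, wheel_b, tin, file, wedge from where it was at the start of the episode above 0.02 m).
It also fails if it takes over 48 s, if anything falls off the work surface, if the arm or the gripper's body presses on something with over 40 N, if the wrist force passes 120 N, or if a joint passes its speed limit or range.

## Working session

There is one attempt and no reset: what is moved stays moved. The work goes in short steps, Python scripts to look and compute and a tool call to move; the robot and the scene stay as the last step left them, time stands still between calls to the robot, and variables do not carry over. Pictures are saved under pics/ and viewed, at most 10 in all, crops included, and the job is handed in when it is done.

Besides the shell and the picture viewer there is one more tool, called after "Request:" in YAML: its name, and indented under it one key for each argument. apply_moves: Moves the arm, as the interface text tells. Its arguments: {"type":"object","properties":{"moves":{"type":"array"}},"required":["moves"]}

```bash
mkdir -p pics; cat > h.py <<'E'
import numpy as np,cv2
from plant import manip
def grab(n,save=None):
    p=manip.grab_frame(n)
    if save: cv2.imwrite('pics/'+save,p['image'][:,:,::-1])
    return p
def cam(p):
    R=cv2.Rodrigues(np.array(p['rvec'],float))[0]; return R,np.array(p['tvec'],float).ravel(),np.array(p['K'])
def w(p,c):
    R,t,K=cam(p); return R.T@(np.array(c)-t)
def ray(p,u,v,z):
    R,t,K=cam(p); d=R.T@np.linalg.inv(K)@[u,v,1]; o=-R.T@t; return o+d*(z-o[2])/d[2]
def proj(p,X):
    R,t,K=cam(p); c=K@(R@np.array(X)+t); return c[:2]/c[2]
E
python3 - <<'E'
from h import *
print(manip.state()['tool_rot'],manip.nose_length)
for n in ['top','side']:
    p=grab(n,n+'0.png'); print(n)
    for l in ['blank','loader','v_axis','stop_face','stub','collar','hammer','wheel_a','tin','wedge','file']:
        a=[(round(d['score'],2),w(p,d['location']).round(3).tolist()) for d in manip.spot_point(p,l)[:4]]
        print(l,a)
E
```

```text
[-1.01130409e-03  9.75039303e-01  2.22030003e-01 -1.13253688e-04] 0.017
top
blank [(0.89, [0.691, -0.121, 0.015]), (0.87, [0.403, -0.229, 0.019]), (0.85, [0.449, 0.057, 0.053]), (0.81, [0.547, -0.161, 0.013])]
loader [(0.63, [0.537, 0.097, -0.002])]
v_axis [(0.62, [0.619, 0.085, 0.046])]
stop_face [(0.55, [0.626, 0.177, 0.043]), (0.47, [0.463, 0.221, 0.042])]
stub [(0.6, [0.546, 0.229, 0.042])]
collar [(0.54, [0.465, 0.222, 0.042])]
hammer [(0.68, [0.363, 0.422, 0.003]), (0.55, [0.466, 0.219, 0.039])]
wheel_a [(0.63, [0.705, 0.356, 0.024]), (0.52, [0.697, 0.356, 0.003]), (0.33, [0.578, 0.413, 0.001])]
tin [(0.59, [0.581, 0.413, -0.0])]
wedge [(0.56, [0.703, -0.347, -0.001])]
file [(0.69, [0.451, 0.059, 0.057]), (0.56, [0.455, -0.417, -0.002])]
side
blank [(0.74, [0.454, 0.058, 0.056]), (0.72, [0.28, 0.212, 0.017]), (0.67, [0.404, -0.236, 0.013]), (0.61, [0.543, -0.164, 0.011])]
loader [(0.94, [0.535, 0.091, 0.002])]
v_axis [(0.74, [0.619, 0.088, 0.046])]
stop_face [(0.94, [0.622, 0.174, 0.047]), (0.35, [0.704, 0.355, 0.021])]
stub [(0.72, [0.545, 0.229, 0.043]), (0.16, [0.702, -0.351, 0.001])]
collar [(0.67, [0.469, 0.219, 0.039]), (0.53, [0.62, 0.174, 0.046])]
hammer [(0.93, [0.364, 0.419, 0.002])]
wheel_a [(0.95, [0.704, 0.356, 0.024]), (0.66, [0.702, 0.356, -0.002])]
tin [(0.79, [0.584, 0.414, 0.005]), (0.48, [0.454, 0.056, 0.059])]
wedge [(0.85, [0.704, -0.351, 0.001])]
file [(0.8, [0.461, -0.417, 0.002])]
```

View pics/top0.png

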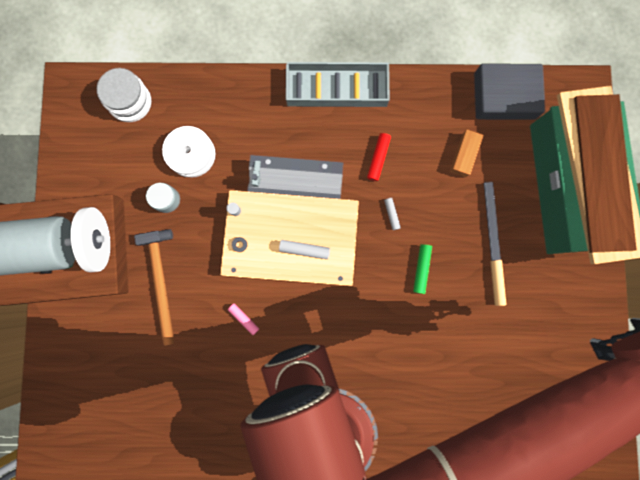

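View pics/side0.png

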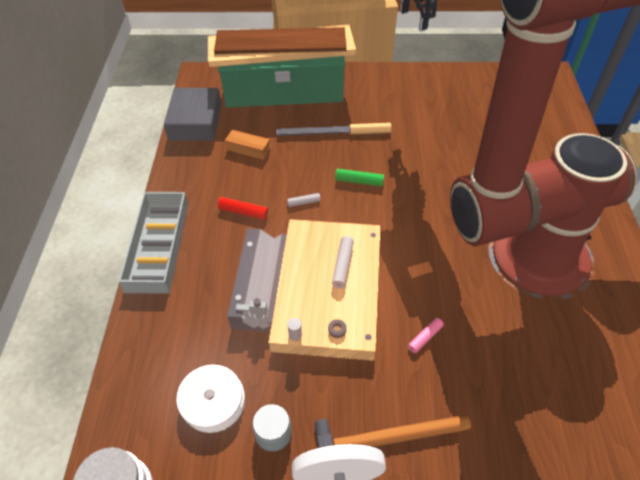

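The top view shows the blank at about (277,244)–(327,254), lying on the board skewed to the board edges. The stop is near (257,175), the stub at (233,209) and the collar at (239,244). The loose grey bar at (392,214) is smaller, so the blank is the one on the board. Next I'll measure the skew and the loader's yaw.

```bash
cat > m.py <<'E'
from h import *
def axis(p,near,z=0.055):
    for s in manip.silhouettes(p,'blank'):
        v,u=np.nonzero(s['pixels'])
        if len(u)<20: continue
        P=np.array([ray(p,a,b,z)[:2] for a,b in zip(u,v)])
        if np.linalg.norm(P.mean(0)-near)<0.05:
            c,wv,_=cv2.minAreaRect((P*1000).astype(np.float32))
            q=P-P.mean(0); e=np.linalg.svd(q,full_matrices=False)[2][0]; e*=np.sign(e[1]); t=q@e
            return P.mean(0).round(4), np.degrees(np.arctan2(-e[0],e[1])).round(2), (t.max()-t.min()).round(4), np.round(wv,1)
E
python3 - <<'E'
from m import *
for n in ['top','side']:
    p=grab(n); print(n,axis(p,[0.451,0.058]))
    h=cv2.cvtColor(p['image'],cv2.COLOR_RGB2HSV)
    m=((h[...,2]>170)&(h[...,1]>40)&(h[...,1]<150)&(h[...,0]>12)&(h[...,0]<32)).astype(np.uint8)
    m=cv2.morphologyEx(m,cv2.MORPH_OPEN,np.ones((3,3)))
    u0,v0=proj(p,[0.53,0.09,0.04])
    _,L=cv2.connectedComponents(m); lab=L[int(v0),int(u0)]
    v,u=np.nonzero(L==lab); P=np.array([ray(p,a,b,0.04)[:2] for a,b in zip(u,v)])*1000
    print(len(u),cv2.minAreaRect(P.astype(np.float32)))
    for l in ['v_axis','stop_face','loader']:
        d=manip.spot_point(p,l); print(l,[(round(x['score'],2),w(p,x['location']).round(4).tolist()) for x in d[:2]])
E
```

```text
top (array([0.4509, 0.0607]), np.float64(-9.93), np.float64(0.122), array([121.9,  32.2]))
10489 ((481.65325927734375, 97.78705596923828), (323.7654724121094, 213.6287384033203), 85.4854736328125)
v_axis [(0.69, [0.6167, 0.0866, 0.0461]), (0.3, [0.5435, 0.2302, 0.0425])]
stop_face [(0.58, [0.6251, 0.1762, 0.0423])]
loader [(0.94, [0.5363, 0.0956, 0.0009]), (0.54, [0.6256, 0.1746, 0.0424])]
side (array([0.4514, 0.0607]), np.float64(-9.26), np.float64(0.1415), array([141.5,  32.5]))
12205 ((482.8455810546875, 103.5120849609375), (340.5432434082031, 212.99807739257812), 85.53526306152344)
v_axis [(0.7, [0.6173, 0.0885, 0.0481])]
stop_face [(0.74, [0.6224, 0.172, 0.0495])]
loader [(0.96, [0.5349, 0.0904, 0.0052]), (0.7, [0.4588, -0.4168, 0.0])]
```

```bash
cat >> h.py <<'E'
from scipy.spatial.transform import Rotation as Ro
YAW=np.radians(-4.5); O=np.array([0.5365,0.0935]); A=np.array([[np.cos(YAW),-np.sin(YAW)],[np.sin(YAW),np.cos(YAW)]])
L2W=lambda x,y: O+A@[x,y]
W2L=lambda P: A.T@(np.array(P)[:2]-O)
def plan(x,y,z):
    s=manip.state(); q=s['tool_rot']; R=Ro.from_quat([q[1],q[2],q[3],q[0]])
    T=Ro.from_matrix(np.column_stack([[*A[:,0],0],[*-A[:,1],0],[0,0,-1]]))
    t=np.r_[L2W(x,y),z]
    print('t',s['time'],'now',s['tool_pos'],W2L(s['tool_pos']),'F',s['contact_force'],'w',s['gripper_width'])
    print('turn',(R.inv()*T).as_rotvec().round(4),'shift cm',(R.inv().apply(t-s['tool_pos'])*100).round(2),'world',t)
E
python3 -c "
from h import *
plan(-0.137,-0.04,0.16)"
```

```text
t 1.7 now [ 0.27057715 -0.5633767   0.24830803] [-0.21356514 -0.67571584] F [ 0.1532436   0.21238078 -0.11870998] w 1.0009885287745912
turn [0.     0.     0.5263] shift cm [ 38.55 -51.12   8.83] world [0.39678396 0.0643722  0.16      ]
```

Request:
apply_moves:
  moves:
    - [[0,0,0.526],[38.5,-51.1,4],-0.6]
    - [[0,0,0.526],[38.5,-51.1,4],-0.6]
    - [[0,0,0.526],[38.5,-51.1,4],-0.6]
    - [[0,0,0.526],[38.5,-51.1,4],-0.6]
    - [[0,0,0.526],[38.5,-51.1,4],-0.6]
    - [[0,0,0.526],[38.5,-51.1,4],-0.6]
    - [[0,0,0.526],[38.5,-51.1,4],-0.6]
    - [[0,0,0.526],[38.5,-51.1,4],-0.6]
    - [[0,0,0.526],[38.5,-51.1,4],-0.6]
    - [[0,0,0.526],[38.5,-51.1,4],-0.6]
    - [[0,0,0.526],[38.5,-51.1,4],-0.6]
    - [[0,0,0.526],[38.5,-51.1,4],-0.6]
    - [[0,0,0.526],[38.5,-51.1,4],-0.6]
    - [[0,0,0.526],[38.5,-51.1,4],-0.6]
    - [[0,0,0.526],[38.5,-51.1,8.8],-0.6]
    - [[0,0,0.526],[38.5,-51.1,8.8],-0.6]
    - [[0,0,0.526],[38.5,-51.1,8.8],-0.6]

```text
time: 3.4
tool_pos: [0.3957, 0.0635, 0.1598]
tool_rot: [0.0, 0.999, -0.04, -0.001]
contact_force: [1.4, 1.0, 0.4]
gripper_width: 0.801
grasp_force: 0.0
```

```bash
python3 -c "
from m import *
plan(-0.137,-0.04,0.067)
p=grab('wrist','w1.png'); print(axis(p,[0.451,0.06]))
print(manip.state()['tool_rot'])
p=grab('top'); print(axis(p,[0.451,0.06]))
"
```

```text
t 3.4 now [0.39568175 0.0634513  0.15984123] [-0.13802656 -0.04100454] F [1.41098626 0.9742158  0.38244496] w 0.8012824772604606
turn [ 0.0003  0.0024 -0.0005] shift cm [ 0.12 -0.1   9.28] world [0.39678396 0.0643722  0.067     ]
(array([0.4504, 0.0609]), np.float64(-9.47), np.float64(0.1283), array([128.3,  31.3]))
[ 2.08391136e-05  9.99208375e-01 -3.97523109e-02  1.54188615e-03]
None
```

View pics/w1.png

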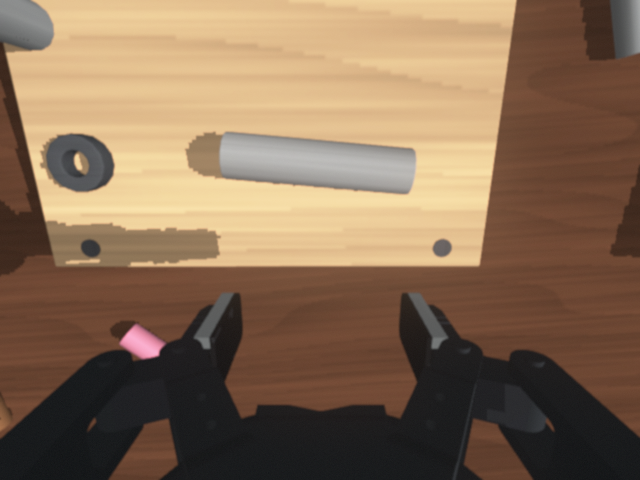

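The wrist view shows the board's near edge level (row 266), so the tool is aligned with the loader. The blank spans (222,155)–(415,170), centred between the fingers at (225,320) and (420,320). I'll descend.

Request:
apply_moves:
  moves:
    - [[0,0.002,0],[0.1,-0.1,5],-0.6]
    - [[0,0.002,0],[0.1,-0.1,8],-0.6]
    - [[0,0.002,0],[0.1,-0.1,9.5],-0.6]
    - [[0,0.002,0],[0.1,-0.1,10.0],-0.6]
    - [[0,0.002,0],[0.1,-0.1,10.0],-0.6]

```text
time: 4.1
tool_pos: [0.3981, 0.0646, 0.061]
tool_rot: [0.0, 0.999, -0.039, 0.001]
contact_force: [0.2, -0.1, -0.6]
gripper_width: 0.801
grasp_force: 0.0
```

```bash
python3 -c "
from m import *
plan(-0.1,-0.04,0.060)
p=grab('wrist'); print(axis(p,[0.451,0.06]))
p=grab('side'); i=p['image'][200:380,220:420,::-1]; cv2.imwrite('pics/s1.png',cv2.resize(i,None,fx=4,fy=3.3))
"
```

```text
t 4.1 now [0.39808488 0.06464987 0.061014  ] [-0.13572488 -0.03962112] F [ 0.19857077 -0.08092728 -0.60848811] w 0.8011443143968694
turn [-0.     -0.0027 -0.0002] shift cm [3.57 0.04 0.11] world [0.4336699  0.06146922 0.06      ]
(array([0.4506, 0.0613]), np.float64(-9.48), np.float64(0.1347), array([134.7,  31. ]))
```

View pics/s1.png

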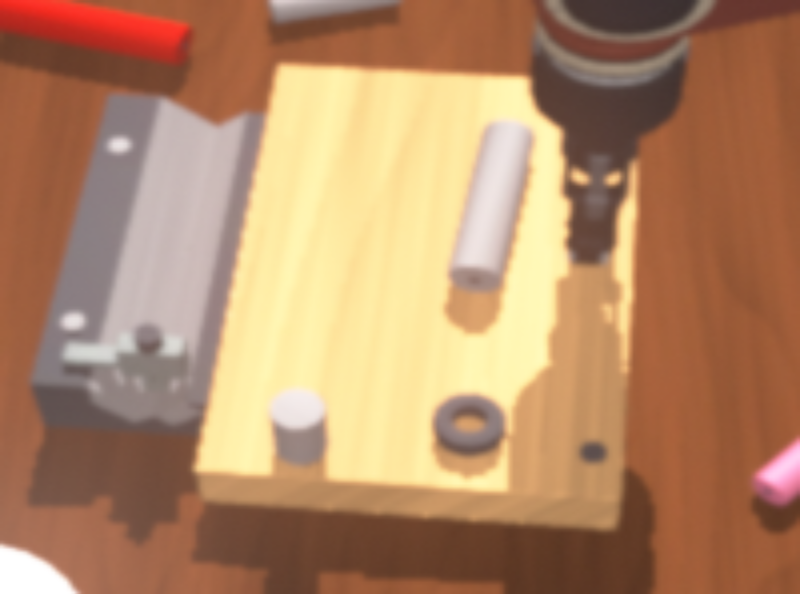

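The side crop shows the fingertips just above the board behind the bar at about (590,250), with nothing touching. I'll push slowly.

Request:
apply_moves:
  moves:
    - [[0,0,0],[0.5,0,0],-0.6]
    - [[0,0,0],[1.0,0,0],-0.6]
    - [[0,0,0],[1.4,0,0],-0.6]
    - [[0,0,0],[1.7,0,0],-0.6]
    - [[0,0,0],[1.9,0,0],-0.6]
    - [[0,0,0],[2.1,0,0],-0.6]
    - [[0,0,0],[2.3,0,0],-0.6]
    - [[0,0,0],[2.5,0,0],-0.6]
    - [[0,0,0],[2.7,0,0],-0.6]
    - [[0,0,0],[2.9,0,0],-0.6]
    - [[0,0,0],[3.1,0,0],-0.6]
    - [[0,0,0],[3.3,0,0],-0.6]
    - [[0,0,0],[3.6,0,0],-0.6]
    - [[0,0,0],[3.9,0,0],-0.6]
    - [[0,0,0],[4.2,0,0],-0.6]
    - [[0,0,0],[4.5,0,0],-0.6]
    - [[0,0,0],[4.8,0,0],-0.6]
    - [[0,0,0],[5.1,0,0],-0.6]
    - [[0,0,0],[5.4,0,0],-0.6]
    - [[0,0,0],[5.7,0,0],-0.6]

```text
time: 6.25
tool_pos: [0.4545, 0.0604, 0.0604]
tool_rot: [0.0, 0.999, -0.039, 0.001]
contact_force: [-0.4, -0.3, 0.1]
gripper_width: 0.799
grasp_force: 0.3
```

```bash
python3 -c "
from m import *
plan(0.03,-0.04,0.060)
p=grab('wrist'); a=axis(p,[0.48,0.06]); print(a,a and W2L(a[0]))
p=grab('side','s2.png'); a=axis(p,[0.48,0.06]); print(a,a and W2L(a[0]))
plan(0.03,-0.04,0.060)
"
```

```text
t 6.25 now [0.45454552 0.06040863 0.06041581] [-0.07910552 -0.03941944] F [-0.38179485 -0.31175073  0.05227772] w 0.7987647498311817
turn [ 0.     -0.002   0.0004] shift cm [10.91  0.06  0.06] world [0.56326916 0.05126953 0.06      ]
(array([0.482 , 0.0555]), np.float64(-9.49), np.float64(0.1345), array([134.5,  32. ])) [-0.05135055 -0.04215888]
(array([0.4888, 0.0639]), np.float64(-5.96), np.float64(0.134), array([133.7,  29.7])) [-0.04523057 -0.03325125]
t 6.45 now [0.4543996  0.06042433 0.06040262] [-0.07925222 -0.03941523] F [-0.36278407 -0.02197533  0.02828556] w 0.7986809896450845
turn [ 0.     -0.0021  0.0004] shift cm [10.93  0.06  0.06] world [0.56326916 0.05126953 0.06      ]
```

Request:
apply_moves:
  moves:
    - [[0,0,0],[0.3,0,0],-0.6]
    - [[0,0,0],[0.6,0,0],-0.6]
    - [[0,0,0],[0.9,0,0],-0.6]
    - [[0,0,0],[1.2,0,0],-0.6]
    - [[0,0,0],[1.5,0,0],-0.6]
    - [[0,0,0],[1.8,0,0],-0.6]
    - [[0,0,0],[2.1,0,0],-0.6]
    - [[0,0,0],[2.4,0,0],-0.6]
    - [[0,0,0],[2.7,0,0],-0.6]
    - [[0,0,0],[3.0,0,0],-0.6]

```text
time: 7.45
tool_pos: [0.4844, 0.058, 0.0605]
tool_rot: [0.0, 0.999, -0.039, 0.001]
contact_force: [-1.5, 1.1, 0.8]
gripper_width: 0.799
grasp_force: 0.3
```

```bash
python3 -c "
from m import *
plan(0.03,-0.04,0.060)
p=grab('wrist','w3.png'); a=axis(p,[0.53,0.055]); print(a,a and W2L(a[0]))
p=grab('side','s3.png'); a=axis(p,[0.53,0.055]); print(a,a and W2L(a[0]))
"
```

```text
t 7.45 now [0.48444683 0.05804156 0.06047219] [-0.04911067 -0.03943318] F [-1.50294019  1.08110455  0.75275829] w 0.7994074085365128
turn [ 0.     -0.002   0.0004] shift cm [7.91 0.06 0.06] world [0.56326916 0.05126953 0.06      ]
(array([0.5116, 0.0502]), np.float64(-9.52), np.float64(0.135), array([135. ,  32.4])) [-0.02142596 -0.04512015]
(array([0.5191, 0.0632]), np.float64(-4.48), np.float64(0.1289), array([128.7,  31. ])) [-0.01496905 -0.03157178]
```

View pics/w3.png

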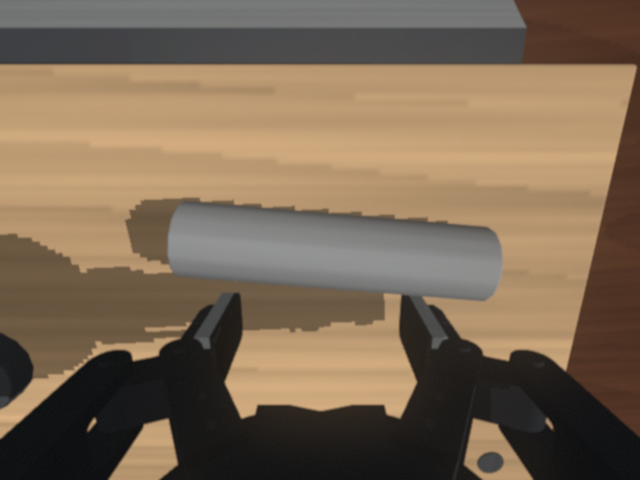

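The wrist view shows the bar at (170–500, 205–300) with only its right (−y) end near a finger. It rolls but keeps its 5° skew. The V-block will square it up, so I keep rolling.

Request:
apply_moves:
  moves:
    - [[0,0,0],[0.3,0,0],-0.6]
    - [[0,0,0],[0.6,0,0],-0.6]
    - [[0,0,0],[0.9,0,0],-0.6]
    - [[0,0,0],[1.2,0,0],-0.6]
    - [[0,0,0],[1.5,0,0],-0.6]
    - [[0,0,0],[1.8,0,0],-0.6]
    - [[0,0,0],[2.1,0,0],-0.6]
    - [[0,0,0],[2.4,0,0],-0.6]
    - [[0,0,0],[2.7,0,0],-0.6]
    - [[0,0,0],[3.0,0,0],-0.6]
    - [[0,0,0],[3.3,0,0],-0.6]
    - [[0,0,0],[3.6,0,0],-0.6]
    - [[0,0,0],[3.9,0,0],-0.6]
    - [[0,0,0],[4.2,0,0],-0.6]
    - [[0,0,0],[4.5,0,0],-0.6]
    - [[0,0,0],[4.8,0,0],-0.6]
    - [[0,0,0],[5.1,0,0],-0.6]
    - [[0,0,0],[5.4,0,0],-0.6]
    - [[0,0,0],[5.7,0,0],-0.6]
    - [[0,0,0],[6.0,0,0],-0.6]

```text
time: 9.65
tool_pos: [0.5443, 0.0534, 0.0606]
tool_rot: [0.0, 0.999, -0.039, 0.001]
contact_force: [-0.6, 0.2, -0.3]
gripper_width: 0.797
grasp_force: 0.3
```

```bash
python3 -c "
from m import *
plan(0.04,-0.04,0.060)
p=grab('wrist','w4.png'); a=axis(p,[0.58,0.05]); print(a,a and W2L(a[0]))
p=grab('side','s4.png'); a=axis(p,[0.58,0.05]); print(a,a and W2L(a[0]))
"
```

```text
t 9.65 now [0.54426074 0.05335044 0.06058371] [ 0.01088692 -0.0394169 ] F [-0.60513447  0.21047572 -0.34474635] w 0.7970664484796532
turn [-0.     -0.002   0.0003] shift cm [2.91 0.06 0.06] world [0.57323833 0.05048494 0.06      ]
(array([0.5704, 0.04  ]), np.float64(-9.47), np.float64(0.1351), array([135.1,  32.5])) [ 0.03799306 -0.05067531]
(array([0.5806, 0.06  ]), np.float64(-3.16), np.float64(0.1166), array([116.6,  32.9])) [ 0.04659243 -0.02993668]
```

Request:
apply_moves:
  moves:
    - [[0,0,0],[0.3,0,0],-0.6]
    - [[0,0,0],[0.6,0,0],-0.6]
    - [[0,0,0],[0.9,0,0],-0.6]
    - [[0,0,0],[1.2,0,0],-0.6]
    - [[0,0,0],[1.5,0,0],-0.6]
    - [[0,0,0],[1.8,0,0],-0.6]
    - [[0,0,0],[2.1,0,0],-0.6]
    - [[0,0,0],[2.4,0,0],-0.6]
    - [[0,0,0],[2.7,0,0],-0.6]
    - [[0,0,0],[3.0,0,0],-0.6]
    - [[0,0,0],[3.0,0,0],-0.6]
    - [[0,0,0],[3.0,0,0],-0.6]
    - [[0,0,0],[3.0,0,0],-0.6]
    - [[0,0,0],[3.0,0,0],-0.6]

```text
time: 11.25
tool_pos: [0.5738, 0.0511, 0.0606]
tool_rot: [0.0, 0.999, -0.039, 0.001]
contact_force: [-0.7, -0.0, 0.8]
gripper_width: 0.801
grasp_force: 0.0
```

```bash
python3 -c "
from m import *
plan(0.04,-0.04,0.060)
p=grab('wrist','w5.png'); a=axis(p,[0.61,0.04],0.043); print(a,a and W2L(a[0]))
"
```

```text
t 11.25 now [0.57379171 0.05107919 0.06062225] [ 0.04050505 -0.03936416] F [-0.66505093 -0.03127751  0.76316795] w 0.8005946093444918
turn [-0.     -0.0019  0.0004] shift cm [-0.05  0.06  0.06] world [0.57323833 0.05048494 0.06      ]
(array([0.6114, 0.0331]), np.float64(-4.48), np.float64(0.1336), array([133.6,  30.7])) [ 0.07940804 -0.05433722]
```

View pics/w5.png

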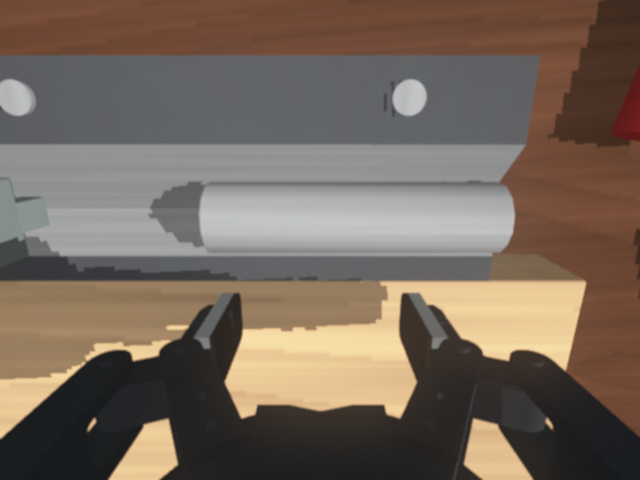

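The bar is seated in the groove, at (200–515, 182–252), parallel to the lip, with its −y end at the block's edge. Next I raise the hand, shut the fingers and move out past the −y end.

Request:
apply_moves:
  moves:
    - [[0,0,0],[1,0,-4],-0.6]
    - [[0,0,0],[1,0,-8],-0.6]
    - [[0,0,0],[1,0,-9],1]
    - [[0,0,0],[4,6,-9],1]
    - [[0,0,0],[4,11.6,-9],1]
    - [[0,0,0],[4,11.6,-9],1]
    - [[0,0,0],[4,11.6,-9],1]
    - [[0,0,0],[4,11.6,-9],1]
    - [[0,0,0],[4,11.6,-9],1]

```text
time: 12.25
tool_pos: [0.6042, -0.0666, 0.1502]
tool_rot: [-0.0, 0.999, -0.039, 0.001]
contact_force: [-0.0, 0.5, 0.5]
gripper_width: 0.003
grasp_force: 0.0
```

```bash
python3 -c "
from m import *
plan(0.08,-0.155,0.056)
p=grab('wrist','w6.png')
P=None
for s in manip.silhouettes(p,'blank'):
    v,u=np.nonzero(s['pixels']); 
    if len(u)<20: continue
    P=np.array([W2L(ray(p,a,b,0.0432)) for a,b in zip(u,v)]); print(s['score'],P.min(0),P.max(0),u.min(),u.max(),v.min(),v.max())
for d in manip.spot_point(p,'blank')[:3]+manip.spot_point(p,'stop_face')[:1]: X=w(p,d['location']); print(d['score'],W2L(X),X[2])
p=grab('side')
for d in manip.spot_point(p,'blank')[:5]+manip.spot_point(p,'stop_face')[:1]: X=w(p,d['location']); print(d['score'],W2L(X),X[2])
"
```

```text
t 12.25 now [ 0.6042092  -0.06664861  0.15022657] [ 0.08006559 -0.15434253] F [-0.01147183  0.54814604  0.52023531] w 0.0027460004731577623
turn [-0.0005 -0.0012  0.0013] shift cm [-0.02  0.07  9.42] world [ 0.60409223 -0.06729891  0.056     ]
0.68 [-0.05391632 -0.33691006] [-0.01622115 -0.30343334] 508 550 362 402
0.65 [ 0.11291925 -0.22496509] [ 0.22488044 -0.17742533] 355 441 6 197
0.59 [ 0.06357701 -0.11519227] [0.09399816 0.01749032] 77 264 224 265
0.58 [ 0.00403206 -0.25828034] [ 0.07839109 -0.21975742] 413 457 246 339
0.8 [ 0.17137004 -0.2047577 ] 0.01762034840124778
0.74 [ 0.03080057 -0.25256746] 0.013864787923389762
0.56 [ 0.07748154 -0.0539784 ] 0.041295491721227796
0.92 [ 0.08523112 -0.05525875] 0.04592336959862439
0.84 [ 0.02729571 -0.25543764] 0.008913673528850622
0.82 [-0.26424711  0.09620862] 0.01485541356660029
0.68 [ 0.17591464 -0.20613849] 0.015349336177680535
0.63 [-0.10579271 -0.33802263] 0.015839012242567826
0.7 [0.07924088 0.08649072] 0.046641980499852104
```

View pics/w6.png

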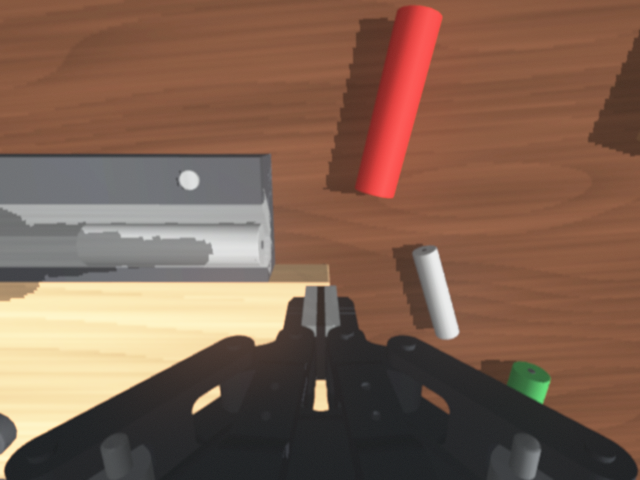

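The bar's −y end is at (263,245), on the groove line and about 40 mm from the shut fingers at (320,300). I'll descend and push along −tool y.

Request:
apply_moves:
  moves:
    - [[0,0,0],[0,0,4],1]
    - [[0,0,0],[0,0,7.5],1]
    - [[0,0,0],[0,0,9.4],1]
    - [[0,0,0],[0,0,9.4],1]
    - [[0,0,0],[0,-0.5,9.4],1]
    - [[0,0,0],[0,-1.0,9.4],1]
    - [[0,0,0],[0,-1.5,9.4],1]
    - [[0,0,0],[0,-2.0,9.4],1]
    - [[0,0,0],[0,-2.4,9.4],1]
    - [[0,0,0],[0,-2.8,9.4],1]
    - [[0,0,0],[0,-3.2,9.4],1]
    - [[0,0,0],[0,-3.6,9.4],1]
    - [[0,0,0],[0,-4.0,9.4],1]
    - [[0,0,0],[0,-4.0,9.4],1]

```text
time: 14.0
tool_pos: [0.6081, -0.0283, 0.0571]
tool_rot: [0.001, 0.999, -0.039, 0.001]
contact_force: [-0.6, -3.7, 2.2]
gripper_width: 0.003
grasp_force: 1.9
```

```bash
python3 -c "
from m import *
plan(0.08,-0.048,0.056)
p=grab('wrist','w7.png'); a=axis(p,[0.61,0.05],0.043); print(a,a and W2L(a[0]))
p=grab('side'); 
for d in manip.spot_point(p,'blank')[:5]: X=w(p,d['location']); print(d['score'],W2L(X),X[2])
"
```

```text
t 14.0 now [ 0.60806626 -0.02833486  0.05709506] [ 0.0809047  -0.11584426] F [-0.64089978 -3.67292431  2.23091402] w 0.002746465575767099
turn [ 0.0014 -0.0024  0.0006] shift cm [-0.09 -6.78  0.1 ] world [0.61248735 0.03937124 0.056     ]
(array([0.6121, 0.051 ]), np.float64(-2.75), np.float64(0.1351), array([134.4,  34.1])) [ 0.07870146 -0.03643748]
0.77 [-0.10523047 -0.33819492] 0.012971225000257524
0.73 [-0.26127582  0.09773868] 0.014191826429988608
0.72 [ 0.08323831 -0.04668028] 0.04730130583823305
0.69 [ 0.1749448  -0.20732721] 0.014278654925742476
0.48 [ 0.02624012 -0.25513068] 0.01022953761690405
```

View pics/w7.png

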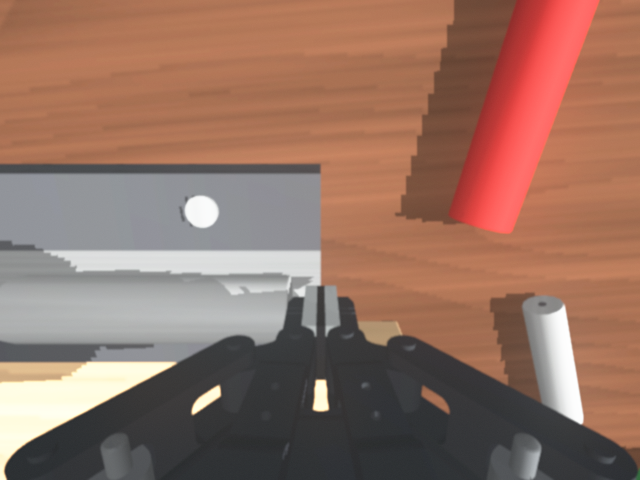

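The finger is at (320,300), in contact with the bar's end at (290,310), and the bar is sliding. I'll continue.

Request:
apply_moves:
  moves:
    - [[0,0,0],[0,-0.4,0],1]
    - [[0,0,0],[0,-0.8,0],1]
    - [[0,0,0],[0,-1.2,0],1]
    - [[0,0,0],[0,-1.6,0],1]
    - [[0,0,0],[0,-2.0,0],1]
    - [[0,0,0],[0,-2.4,0],1]
    - [[0,0,0],[0,-2.8,0],1]
    - [[0,0,0],[0,-3.2,0],1]
    - [[0,0,0],[0,-3.6,0],1]
    - [[0,0,0],[0,-4.0,0],1]
    - [[0,0,0],[0,-4.4,0],1]
    - [[0,0,0],[0,-4.8,0],1]
    - [[0,0,0],[0,-5.2,0],1]
    - [[0,0,0],[0,-5.6,0],1]
    - [[0,0,0],[0,-6.0,0],1]
    - [[0,0,0],[0,-6.2,0],1]
    - [[0,0,0],[0,-6.4,0],1]
    - [[0,0,0],[0,-6.4,0],1]

```text
time: 16.0
tool_pos: [0.6131, 0.0354, 0.0571]
tool_rot: [0.001, 0.999, -0.039, 0.001]
contact_force: [-0.1, -5.7, 3.0]
gripper_width: -0.0
grasp_force: 2.6
```

Request:
apply_moves:
  moves:
    - [[0,0,0],[0,-0.1,0],1]
    - [[0,0,0],[0,-0.2,0],1]
    - [[0,0,0],[0,-0.3,0],1]
    - [[0,0,0],[0,-0.3,0],1]

```text
time: 16.4
tool_pos: [0.6133, 0.0381, 0.057]
tool_rot: [0.001, 0.999, -0.039, 0.001]
contact_force: [-0.6, -5.7, 3.1]
gripper_width: -0.0
grasp_force: 3.0
```

```bash
python3 -c "
from m import *
plan(0.08,-0.042,0.056)
p=grab('wrist'); a=axis(p,[0.615,0.12],0.043); print(a,a and W2L(a[0]))
p=grab('side')
i=p['image'][200:380,220:420,::-1]; cv2.imwrite('pics/s8.png',cv2.resize(i,None,fx=4,fy=3.3))
for d in manip.spot_point(p,'blank')[:5]+manip.spot_point(p,'stop_face')[:1]: X=w(p,d['location']); print(d['score'],W2L(X),X[2])
"
```

```text
t 16.4 now [0.61326659 0.03812219 0.05704797] [ 0.08087483 -0.04918407] F [-0.63916769 -5.7309674   3.09718182] w -0.00024730214713169086
turn [ 0.0015 -0.0023  0.0003] shift cm [-0.09 -0.72  0.1 ] world [0.6129581  0.04535274 0.056     ]
(array([0.6173, 0.1176]), np.float64(-2.64), np.float64(0.1354), array([134.5,  34.1])) [0.07866006 0.0303652 ]
0.85 [0.08331707 0.02535828] 0.04595642230476003
0.83 [ 0.17454836 -0.20690248] 0.010981315867436529
0.7 [-0.26453419  0.09526358] 0.013530839650788697
0.62 [ 0.02733258 -0.25510417] 0.010947742972320127
0.69 [0.07872759 0.08587222] 0.04478618073324485
```

View pics/s8.png

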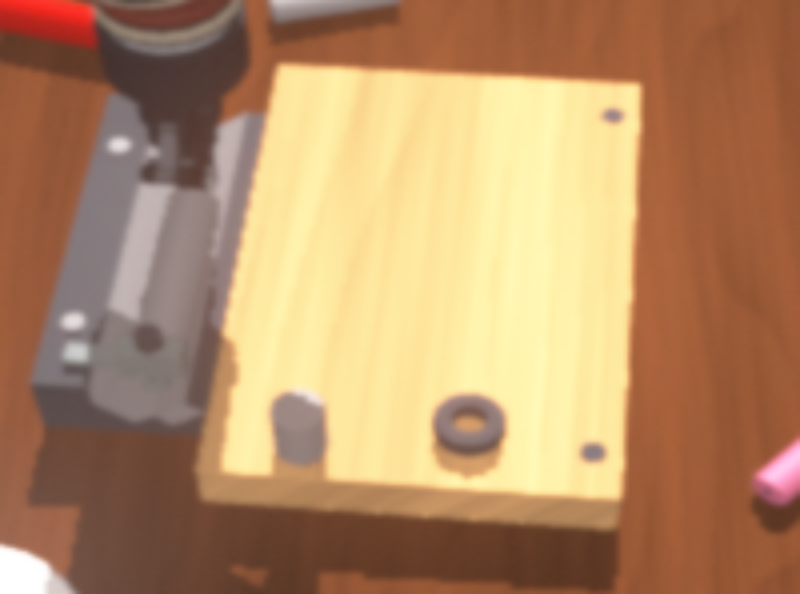

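The side crop shows the bar in the groove, its end close to the stop at (150,340). The force is still the steady sliding value, so there is no contact with the stop yet. I'll creep in.

Request:
apply_moves:
  moves:
    - [[0,0,0],[0,-0.1,0],1]
    - [[0,0,0],[0,-0.2,0],1]
    - [[0,0,0],[0,-0.3,0],1]
    - [[0,0,0],[0,-0.3,0],1]

```text
time: 17.05
tool_pos: [0.6135, 0.0406, 0.0571]
tool_rot: [0.001, 0.999, -0.039, 0.001]
contact_force: [-1.9, -8.0, 2.7]
gripper_width: -0.001
grasp_force: 3.9
```

Request:
apply_moves:
  moves:
    - [[0,0,0],[0,-0.1,0],1]
    - [[0,0,0],[0,-0.2,0],1]
    - [[0,0,0],[0,-0.2,0],1]

```text
time: 17.35
tool_pos: [0.6135, 0.0407, 0.0571]
tool_rot: [0.003, 0.999, -0.039, 0.001]
contact_force: [-2.2, -12.9, 3.7]
gripper_width: 0.001
grasp_force: 7.0
```

Contact: the force rose to 13 N with no further motion, and the position matches the expected stop. I'll back off, rise, and verify.

Request:
apply_moves:
  moves:
    - [[0,0,0],[0,0.3,0],1]
    - [[0,0,0],[0,1.0,0],1]
    - [[0,0,0],[0,3.0,0],1]
    - [[0,0,0],[0,5.0,-1],1]
    - [[0,0,0],[0,5.0,-5],1]
    - [[0,0,0],[0,5.0,-10],1]
    - [[0,0,0],[0,5.0,-12],1]
    - [[0,0,0],[0,5.0,-12],1]
    - [[0,0,0],[0,5.0,-12],1]

```text
time: 18.25
tool_pos: [0.6091, -0.0055, 0.1763]
tool_rot: [-0.0, 0.999, -0.039, 0.001]
contact_force: [-0.2, 0.6, 0.4]
gripper_width: -0.001
grasp_force: 0.0
```

```bash
python3 -c "
from m import *
plan(0.08,-0.1,0.17)
p=grab('wrist','w9.png'); a=axis(p,[0.615,0.12],0.043); print(a,a and W2L(a[0]))
for d in manip.spot_point(p,'blank')[:2]+manip.spot_point(p,'stop_face')[:1]: X=w(p,d['location']); print(d['score'],W2L(X),X[2])
"
```

```text
t 18.25 now [ 0.60909878 -0.00549872  0.17629945] [ 0.08014233 -0.09299751] F [-0.18776625  0.55888872  0.39558034] w -0.0009862352200112367
turn [-0.0009 -0.0018  0.0005] shift cm [-0.02  0.7   0.63] world [ 0.60840748 -0.01246846  0.17      ]
None None
0.9 [ 0.17172208 -0.20819852] 0.01708973590116796
0.82 [ 0.02902872 -0.25380779] 0.013237706483787215
```

View pics/w9.png

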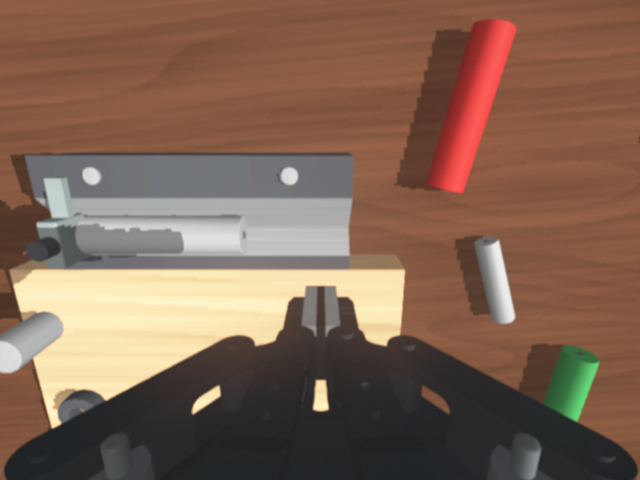

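The bar lies seated, spanning (78–245, 235), with its far end against the stop at (75,240). The hand is clear and nothing else was disturbed.

```bash
python3 -c "
from plant import manip
print(manip.job_done())"
```

```text
the job is handed in; nothing more can be done
None
```

I rolled the blank into the V-block, slid it along the groove until it met the stop, and backed the hand clear. The job is handed in at about 18 s; the final wrist view shows the bar seated with its end at the stop, but no verdict came back.

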